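# Clear the shoe spray's nozzle and snap its overcap home

### The job

Clear the nozzle of the shoe-protector spray can with a full press, letting it spring back up, then take the can's black overcap from the bamboo tray and push it straight down onto the can until it clicks home, its rim down on the can's shoulder. Keep pressing after the click: finish with the hand still on the cap and firmly pressing it down, without letting go. Leave everything else on the bench standing where it is.

Things in the scene. Friction and masses are not known exactly. Their poses are not given: they have to be found in the camera images.
- can: shoe-protector spray can, aluminium with a paper band, 50 mm across, upright and fixed in a well of a bamboo caddy (block 96 x 180 x 45 mm, screwed to the bench). A wooden dauber, top 107 mm above the bench, stands in the caddy's other well, 90 mm from the can along the can's +y. Origin: centre of the can's underside, 8 mm above the bench, z up; flat shoulder 120 mm above it; the nozzle is on top.
- shoulder: the can's flat round shoulder, 50 mm across. Origin: the centre of its top face, on its axis (z up): the cap's rim ends at this height. Above it stands a white snap collar, 32 mm across, coned from 9 to 15 mm up, with six sprung rounded lugs, centres 7 mm up, standing out to 40 mm across.
- nozzle_top (a point): centre of the nozzle's flat top, 27 mm above the shoulder when up; the nozzle is a white round push button 18 mm across that stands 11 mm out of the collar.
- nozzle (a joint): how far the nozzle is pressed down, m: 0 up, 0.004 fully down. Its spring takes 3 N to start and 8 N fully down, where it meets a hard stop; it springs back when let go.
- cap: the can's black plastic overcap, a rigid round cup 48 mm across, 44 mm tall, walls 2.5 mm, 41 mm deep inside (it clears the nozzle), about 20 g, standing mouth down in the tray. Origin: centre of its open rim (underside), z up towards its closed flat top; any turn about z fits.
- cap_bead (a point): centre of the cap's mouth, 2.5 mm above the rim, where a round bead inside (opening 36 mm) snaps past the lugs. Set loosely on the can the cap rests with its rim about 8 mm above the shoulder; pushed down it takes about 12 N, most at about 5 mm above, then the force drops with a click and the rim goes down onto the shoulder.
- jar: bystander: small glass jar of leather cream with an aluminium twist cap, 52 mm across, 62 mm tall, upright in the tray. Origin: centre of its underside.
- tin: bystander: flat round polish tin, 76 mm across, 20 mm tall, in the tray. Origin: centre of its underside.
- lock_key: bystander: chrome bike lock key, 60 mm long, 5 mm thick, lying in the tray. Origin: under its middle; blade along its +x.
- cover_key: bystander: brass key with a green hard silicone cover, 62 mm long, 8 mm thick, lying in the tray. Origin: under its middle; blade along its +x.
- tray: bamboo tray, 250 x 270 mm, fixed, floor 7 mm and rim 22 mm above the bench. Origin: centre of its underside.
- shoehorn: bystander: grey plastic shoehorn, 180 mm long, leaning against the grey mail bin at the back. Origin: middle of its lower end.
- brush: bystander: shoe brush, 160 x 50 x 47 mm, on the bench at the left. Origin: centre of its underside.
- u_lock: bystander: steel bike U-lock, 240 x 150 x 32 mm, lying on the bench at the right. Origin: on the bench, between the legs of the U.

How it is judged:
By the outcome, as a careful person would: the job done as asked, in the order asked, and still so for the second after the job is handed in, while the arm keeps its last pose, push and grip.
It also fails if it takes over 64 s, if anything falls off the work surface, if the arm or the gripper's body presses on something with over 40 N, if the wrist force passes 120 N, or if a joint passes its speed limit or range.

### The arm

A 6-joint arm with a two-finger parallel gripper is mounted at the origin on the work surface. World frame = base frame: x ahead of the robot, y to its left, z up, the work surface at z = 0. Lengths are in m, angles in degrees, forces in N, time in s.
With the tool pointing down it reaches from about 0.35 to 0.875 m from the base axis. Payload 4.2 kg.
Tool frame: the origin (TCP) lies midway between the tips of the shut fingers; the grasp point (between the pads) lies 19 mm behind it; z points along the fingers, y is the line along which they close (so a half turn about z gives the same grasp; the last joint's range is limited). The gripper opens to 87 mm and grips with 3 to 60 N. Pads are 19 mm wide; open, the fingers measure 117 mm over their backs; the gripper's body (75 mm by 190 mm) begins 51 mm behind the grasp point.
Start: joints at [-58.522, 22.042, 0.453, 0, -68.411, -14.817], TCP at [0.179, -0.599, 0.223] pointing down, gripper open.
Joint ranges: [-179.83, 179.83], [-69.29, 118.12], [-61.27, 80.66], [-181.25, 117.63], [-171.15, -9.14], [-177.46, 177.46]. Speed limits (degrees/s): [159.86, 159.86, 180, 180, 180, 180].

### API

Orientations are given as a 3x3 rotation matrix whose columns are the frame's x, y, z axes.
In Python, from station import sense, capture, camera_params, finish_job gives the robot as it stands.
- The arm moves only by the tool drive_tool, never from a script. Its argument "rows" is a list of rows, each an object of numbers: "tx", "ty", "tz": the shift along the tool's x, y, z in cm; "ax", "ay", "az": the turn, a rotation vector about the tool's x, y, z in rad; "claw": the finger opening in cm, from 0 to 8.7. In form: [{"tx": .., "ty": .., "tz": .., "ax": .., "ay": .., "az": .., "claw": ..}, ...]. A call has 1 to 10 rows; each row shifts and turns the commanded pose from where the row before left it, along the tool's axes as they then stand; what a row does not reach is not made up. A row lasts 1/12 s, in which the tool goes at most 41.7 mm and 7.16 degrees, less where a joint would pass 70% of its speed; a pose out of reach is approached as far as the arm can. A call with a gripper value outside its range is refused whole. The fingers move at their own pace and stop on an object; the grip force is fixed at half the most. Time passes only in rows, so rows that do not move let the fingers close. It gives the time, the measured TCP pose, the force, the opening and the grip force at its end, in the units of the state.
- sense(): the state, without advancing time (a new reading comes with each control period).
- capture(name): name is "side" or "top"; returns (picture, depth): 480x640x3 uint8, red, green, blue; 480x640 float32, m along the optical axis (not along the pixel's ray), 0 where there is no reading.
- camera_params(name): a dict with "intrinsics" (3x3 intrinsics, pixels), "R" (3x3) and "t" (3): a world point X has camera coordinates R X + t. Camera axes: x right, y down, z forward; pixel columns grow to the right and rows downward; lengths in m; the calibration is good to about 2 mm. A picture is of the moment at which its call begins. camera_params takes no time and is no camera call.
- finish_job(): hands the job in; it is judged then, once.
The state is a dict: "time_s": time; "joints": joint angles; "joint_velocities": joint speeds; "effort": joint torques, N m; "tcp_pos": TCP position; "ee_rot": TCP orientation; "wrist_force": force on the tool from outside, world axes, zero at the start; "moment": the same for the moment, N m; "gripper_width": opening from 0.0 (shut) to 1.0 (fully open); "gripper_force": force on a finger pad.
Only numpy, scipy, OpenCV 4.12 (cv2) and the standard library are available. Lean on these libraries where they do the work, as an engineer would, in place of code of your own. Each camera call takes 0.05 s, during which the arm holds its last target. There are 200 camera calls.

## Working session

There is one attempt and no reset: what is moved stays moved. The work goes in short steps, Python scripts to look and compute and a tool call to move; the robot and the scene stay as the last step left them, time stands still between calls to the robot, and variables do not carry over. Pictures are saved under pics/ and viewed, at most 10 in all, crops included, and the job is handed in when it is done.

Besides the shell and the picture viewer there is one more tool, called by a JSON object that holds its "fn" and its "kwargs". drive_tool: Moves the arm, as the interface text tells. Its arguments: {"type":"object","properties":{"rows":{"type":"array"}},"required":["rows"]}

```bash
mkdir -p pics; python3 - <<'E'
from station import *
import cv2,numpy as np
s=sense();print(s)
for n in("side","top"):
    p,d=capture(n);cv2.imwrite(f"pics/{n}0.png",p[:,:,::-1]);np.savez(f"{n}0.npz",p=p,d=d)
    print(n,camera_params(n))
E
```

```text
{'time_s': 0.0, 'joints': array([-5.85234200e+01,  2.20899289e+01,  3.81518772e-01, -2.80221298e-02,
       -6.84102121e+01, -1.48162897e+01]), 'joint_velocities': array([ 0.01719038, -0.0412652 ,  0.09588262, -0.06893773,  0.08249411,
        0.02372201]), 'effort': array([-7.36611146e-04, -3.90665781e+01,  1.87407857e+01,  4.21998516e+00,
        1.10874287e-02, -2.28088898e-04]), 'tcp_pos': array([ 0.17903337, -0.59819952,  0.22148274]), 'ee_rot': array([[-9.58073106e-01, -2.86523022e-01, -6.93161872e-04],
       [-2.86523846e-01,  9.58071017e-01,  2.00312426e-03],
       [ 9.01570831e-05,  2.11774689e-03, -9.99997754e-01]]), 'wrist_force': array([ 0.49844648, -0.19989953, -0.21023429]), 'moment': array([-0.01151844, -0.00045912, -0.0265558 ]), 'gripper_force': 0.0, 'gripper_width': 1.0025259502157553}
side {'intrinsics': array([[493.30803864,   0.        , 316.67818006],
       [  0.        , 493.30803864, 237.30045129],
       [  0.        ,   0.        ,   1.        ]]), 'R': array([[ 0.99387502, -0.10980129,  0.01249463],
       [-0.04858339, -0.53568606, -0.84301845],
       [ 0.09925771,  0.83724795, -0.53773951]]), 't': array([-0.54158459,  0.1079919 ,  1.31928049])}
top {'intrinsics': array([[484.89313447,   0.        , 311.00040221],
       [  0.        , 484.89313447, 240.72171491],
       [  0.        ,   0.        ,   1.        ]]), 'R': array([[-0.0238693 , -0.99938989,  0.02549702],
       [-0.99812214,  0.02238433, -0.0570187 ],
       [ 0.05641318, -0.02681014, -0.99804748]]), 't': array([-0.04044232,  0.55147592,  1.40192968])}
```

View pics/side0.png

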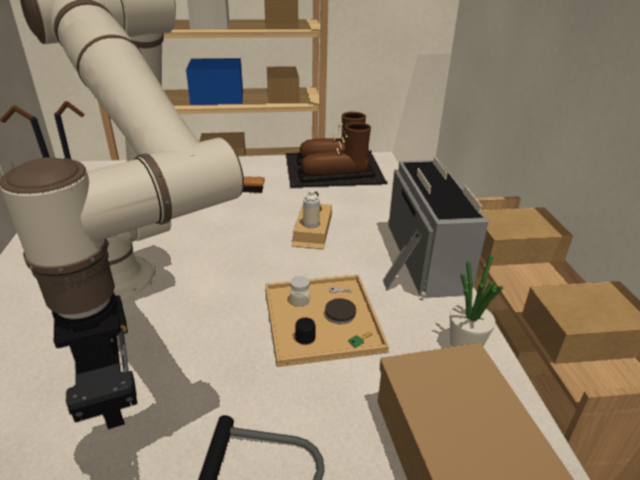

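View pics/top0.png

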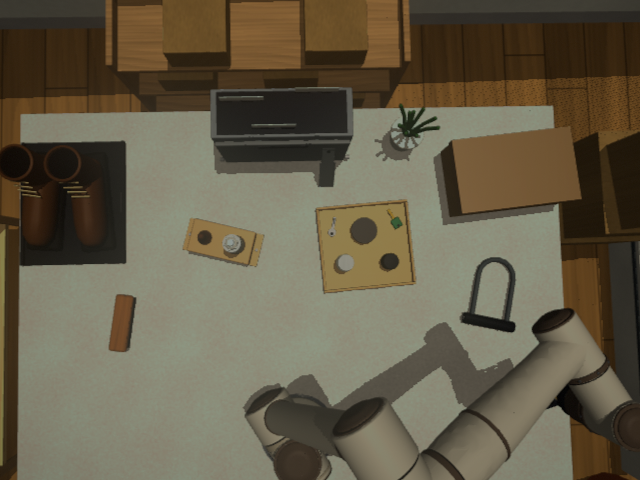

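The side view shows the cap at about (305,330), the can at (312,205), and the jar at (300,291). In the top view the cap is at (389,261), the can's nozzle at (232,243), and the dauber at (204,237).

```bash
cat > h.py <<'E'
import numpy as np,cv2
from station import *
C={n:camera_params(n) for n in("side","top")}
def ray(n,u,v):
    c=C[n];R=c["R"];o=-R.T@c["t"];d=R.T@np.linalg.inv(c["intrinsics"])@[u,v,1.];return o,d
def onz(n,u,v,z):
    o,d=ray(n,u,v);return o+d*(z-o[2])/d[2]
def tri(a,b):
    (o1,d1),(o2,d2)=ray("top",*a),ray("side",*b)
    k=np.linalg.lstsq(np.c_[d1,-d2],o2-o1,rcond=None)[0];p,q=o1+k[0]*d1,o2+k[1]*d2
    return (p+q)/2,np.linalg.norm(p-q)
def cloud(n,d):
    c=C[n];v,u=np.indices(d.shape);K=c["intrinsics"]
    P=np.stack([(u-K[0,2])/K[0,0]*d,(v-K[1,2])/K[1,1]*d,d],-1);return (P-c["t"])@c["R"]
E
python3 - <<'E'
from h import *
ims=[]
for n,boxes in(("top",((365,237,415,287),(190,210,270,270))),("side",((280,310,330,350),(285,180,345,240)))):
    f=np.load(n+"0.npz");p,d=f["p"],f["d"];W=cloud(n,d)
    for i,(a,b,c,e) in enumerate(boxes):
        q=p[b:e,a:c];w=W[b:e,a:c];ok=d[b:e,a:c]>0
        g=q.max(2)
        if i==0:
            m=(g<60).astype(np.uint8)
            k,l,st,ce=cv2.connectedComponentsWithStats(m);j=1+st[1:,4].argmax();print(n,"cap dark",st[j]+[a,b,0,0,0],ce[j]+[a,b])
            hz=(w[...,2]>.043)&(w[...,2]<.06)&ok
        else: hz=(w[...,2]>.145)&ok
        yy,xx=np.nonzero(hz);print(n,i,"high px",len(xx),xx.mean()+a,yy.mean()+b,"mean xyz",w[hz].mean(0),"zmed",np.median(w[hz][:,2]), "box",w[hz].min(0),w[hz].max(0))
        if i==1:
            for lo,hi in((.12,.134),(.148,.162),(.095,.115)):
                z=(w[...,2]>lo)&(w[...,2]<hi)&ok;print(lo,z.sum(),w[z].mean(0),w[z].min(0),w[z].max(0))
        ims.append(cv2.resize(q[:,:,::-1],(400,300),interpolation=cv2.INTER_NEAREST))
cv2.imwrite("pics/c.png",np.vstack([np.hstack(ims[:2]),np.hstack(ims[2:])]))
E
```

```text
top cap dark [381 254  17  16 219] [389.05936073 261.11872146]
top 0 high px 211 390.8056872037915 260.5308056872038 mean xyz [ 0.48661911 -0.27899838  0.05117744] zmed 0.05151218208895159 box [ 0.46508486 -0.30342117  0.04339898] [ 0.50851937 -0.25626238  0.05993372]
top 1 high px 51 230.66666666666666 242.29411764705884 mean xyz [0.54316869 0.16168914 0.15454598] zmed 0.15559204986460465 box [0.53360906 0.14871187 0.14527677] [0.55228343 0.17510086 0.16126301]
0.12 144 [0.54288745 0.16082297 0.12856514] [0.52110414 0.13820385 0.1205336 ] [0.56705108 0.1863148  0.13392256]
0.148 43 [0.54319283 0.16200304 0.15608989] [0.53360906 0.15104913 0.14802164] [0.55177878 0.17131076 0.16126301]
0.095 61 [0.55428803 0.21372013 0.10386059] [0.51922354 0.13764783 0.09514256] [0.5736785  0.25788011 0.1141595 ]
side cap dark [295 318  20  26 433] [304.80600462 330.78060046]
side 0 high px 260 304.7576923076923 324.7153846153846 mean xyz [ 0.48608441 -0.28424854  0.04890005] zmed 0.04924517786971362 box [ 0.46394362 -0.30511671  0.04300179] [ 0.50952033 -0.25748245  0.05384945]
side 1 high px 27 310.85185185185185 192.14814814814815 mean xyz [0.54354711 0.15791573 0.15107036] zmed 0.1517979474505568 box [0.53526077 0.14854782 0.14543236] [0.55118325 0.17137169 0.15682625]
0.12 97 [0.54278043 0.15079401 0.12623155] [0.52043986 0.13311639 0.12039989] [0.56837564 0.17641003 0.13362432]
0.148 21 [0.54351166 0.15886792 0.15244938] [0.53526077 0.15112907 0.14867431] [0.55118325 0.17137169 0.15682625]
0.095 117 [0.54690414 0.15881179 0.10426604] [0.52045572 0.13498806 0.09539042] [0.57527298 0.25666759 0.11458788]
```

View pics/c.png

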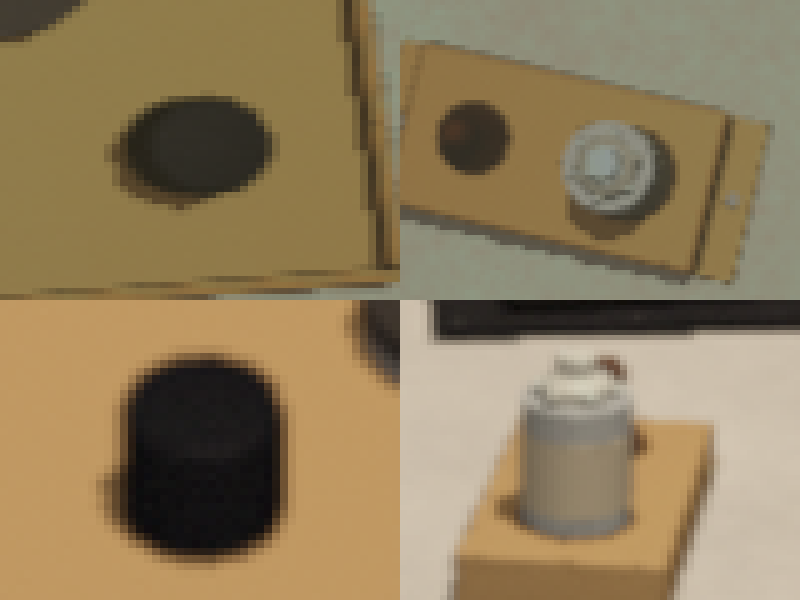

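The crops show the cap's top face centred at about top (390.5,261) and side (305,324.7). The nozzle's top is at about top (230.6,242.4) and side (311,192.3).

```bash
python3 - <<'E'
from h import *
print("noz",tri((230.6,242.4),(311,192.3)),onz("top",230.6,242.4,.155),onz("side",311,192.3,.155))
print("cap",tri((390.6,260.9),(305,324.7)),onz("top",390.6,260.9,.051),onz("side",305,324.7,.051))
f=np.load("top0.npz");p=f["p"];
for box in((325,245,360,280),):
    W=cloud("top",f["d"])[245:280,325:360];z=(W[...,2]>.055);print("jar",W[z].mean(0))
s=sense();R=s["ee_rot"]
for t in([.543,.161],[.486,-.281]):
    print(100*R.T@(np.r_[t,.2]-s["tcp_pos"]))
E
```

```text
noz (array([0.54387073, 0.16273265, 0.14804793]), np.float64(0.0012106163802308317)) [0.54287171 0.1618134  0.155     ] [0.54308776 0.14935469 0.155     ]
cap (array([ 0.48633927, -0.27967746,  0.04460516]), np.float64(0.001389614518324394)) [ 0.48557573 -0.27840797  0.051     ] [ 0.48640946 -0.28663678  0.051     ]
jar [ 0.48492918 -0.14677275  0.08847791]
[-56.62550387  62.30647639   2.27209805]
[-38.49847281  21.59364644   2.19321634]
```

{"fn": "drive_tool", "kwargs": {"rows": [{"tx": -2.5, "ty": 2.8, "tz": -1, "claw": 0}, {"tx": -2.5, "ty": 2.8, "tz": -1, "claw": 0}, {"tx": -2.5, "ty": 2.8, "claw": 0}, {"tx": -2.5, "ty": 2.8, "claw": 0}, {"tx": -2.5, "ty": 2.8, "claw": 0}, {"tx": -2.5, "ty": 2.8, "claw": 0}, {"tx": -2.5, "ty": 2.8, "claw": 0}, {"tx": -2.5, "ty": 2.8, "claw": 0}, {"tx": -2.5, "ty": 2.8, "claw": 0}, {"tx": -2.5, "ty": 2.8, "claw": 0}]}}

```text
invalid input at $.rows[0]: expected keys tx, ty, tz, ax, ay, az, claw
```

{"fn": "drive_tool", "kwargs": {"rows": [{"tx": -2.5, "ty": 2.8, "claw": 0}, {"tx": -2.5, "ty": 2.8, "claw": 0}, {"tx": -2.5, "ty": 2.8, "claw": 0}, {"tx": -2.5, "ty": 2.8, "claw": 0}, {"tx": -2.5, "ty": 2.8, "claw": 0}, {"tx": -2.5, "ty": 2.8, "claw": 0}, {"tx": -2.5, "ty": 2.8, "claw": 0}, {"tx": -2.5, "ty": 2.8, "claw": 0}, {"tx": -2.5, "ty": 2.8, "claw": 0}, {"claw": 0}]}}

```text
invalid input at $.rows[0]: expected keys tx, ty, tz, ax, ay, az, claw
```

```bash
cat > to.py <<'E'
import sys
from h import *
s=sense();R=s["ee_rot"];t=np.array(list(map(float,sys.argv[1:4])))
print(s["time_s"],s["tcp_pos"],"shift cm",np.round(100*R.T@(t-s["tcp_pos"]),2),"F",np.round(s["wrist_force"],1),s["gripper_width"]*8.7,s["gripper_force"]);print(np.round(R,4).tolist())
E
python3 to.py .543 .1615 .18
```

```text
0.1 [ 0.17905545 -0.59824346  0.22155105] shift cm [-56.64  62.35   4.27] F [ 0.   0.5 -0.1] 8.6881878625123 0.0
[[-0.9581, -0.2866, -0.0007], [-0.2866, 0.9581, 0.0019], [0.0001, 0.002, -1.0]]
```

{"fn": "drive_tool", "kwargs": {"rows": [{"tx": -2.5, "ty": 2.8, "tz": -1, "ax": 0, "ay": 0, "az": 0, "claw": 0}, {"tx": -2.5, "ty": 2.8, "tz": -1, "ax": 0, "ay": 0, "az": 0, "claw": 0}, {"tx": -2.5, "ty": 2.8, "tz": 0, "ax": 0, "ay": 0, "az": 0, "claw": 0}, {"tx": -2.5, "ty": 2.8, "tz": 0, "ax": 0, "ay": 0, "az": 0, "claw": 0}, {"tx": -2.5, "ty": 2.8, "tz": 0, "ax": 0, "ay": 0, "az": 0, "claw": 0}, {"tx": -2.5, "ty": 2.8, "tz": 0, "ax": 0, "ay": 0, "az": 0, "claw": 0}, {"tx": -2.5, "ty": 2.8, "tz": 0, "ax": 0, "ay": 0, "az": 0, "claw": 0}, {"tx": -2.5, "ty": 2.8, "tz": 0, "ax": 0, "ay": 0, "az": 0, "claw": 0}, {"tx": -2.5, "ty": 2.8, "tz": 0, "ax": 0, "ay": 0, "az": 0, "claw": 0}, {"tx": -2.5, "ty": 2.8, "tz": 0, "ax": 0, "ay": 0, "az": 0, "claw": 0}]}}

```text
time_s: 0.93
tcp_pos: [0.3385, -0.257, 0.2424]
ee_rot: [[-0.958, -0.286, -0.0], [-0.286, 0.958, 0.0], [0.0, 0.0, -1.0]]
wrist_force: [1.0, -0.2, 0.3]
gripper_width: 0.327
gripper_force: 0.0
```

{"fn": "drive_tool", "kwargs": {"rows": [{"tx": -2.5, "ty": 2.8, "tz": 0, "ax": 0, "ay": 0, "az": 0, "claw": 0}, {"tx": -2.5, "ty": 2.8, "tz": 0, "ax": 0, "ay": 0, "az": 0, "claw": 0}, {"tx": -2.5, "ty": 2.8, "tz": 0, "ax": 0, "ay": 0, "az": 0, "claw": 0}, {"tx": -2.5, "ty": 2.8, "tz": 0, "ax": 0, "ay": 0, "az": 0, "claw": 0}, {"tx": -2.5, "ty": 2.8, "tz": 0, "ax": 0, "ay": 0, "az": 0, "claw": 0}, {"tx": -2.5, "ty": 2.8, "tz": 0, "ax": 0, "ay": 0, "az": 0, "claw": 0}, {"tx": -2.5, "ty": 2.8, "tz": 0, "ax": 0, "ay": 0, "az": 0, "claw": 0}, {"tx": -2.5, "ty": 2.8, "tz": 0, "ax": 0, "ay": 0, "az": 0, "claw": 0}, {"tx": -2.5, "ty": 2.8, "tz": 0, "ax": 0, "ay": 0, "az": 0, "claw": 0}, {"tx": 0, "ty": 0, "tz": 0, "ax": 0, "ay": 0, "az": 0, "claw": 0}]}}

```text
time_s: 1.77
tcp_pos: [0.4842, 0.0517, 0.2419]
ee_rot: [[-0.957, -0.291, 0.001], [-0.291, 0.957, 0.001], [-0.001, 0.0, -1.0]]
wrist_force: [-0.3, -0.1, -0.2]
gripper_width: 0.001
gripper_force: 0.0
```

```bash
python3 to.py .543 .1615 .18
```

```text
1.7667 [0.48417473 0.05169309 0.24193335] shift cm [-8.82  8.79  6.2 ] F [-0.3 -0.1 -0.2] 0.011211248536383564 0.0
[[-0.9566, -0.2914, 0.001], [-0.2914, 0.9566, 0.0005], [-0.0011, 0.0002, -1.0]]
```

{"fn": "drive_tool", "kwargs": {"rows": [{"tx": -2.2, "ty": 2.2, "tz": 0, "ax": 0, "ay": 0, "az": 0, "claw": 0}, {"tx": -2.2, "ty": 2.2, "tz": 0, "ax": 0, "ay": 0, "az": 0, "claw": 0}, {"tx": -2.2, "ty": 2.2, "tz": 0, "ax": 0, "ay": 0, "az": 0, "claw": 0}, {"tx": -2.2, "ty": 2.2, "tz": 0, "ax": 0, "ay": 0, "az": 0, "claw": 0}, {"tx": 0, "ty": 0, "tz": 2, "ax": 0, "ay": 0, "az": 0, "claw": 0}, {"tx": 0, "ty": 0, "tz": 2, "ax": 0, "ay": 0, "az": 0, "claw": 0}, {"tx": 0, "ty": 0, "tz": 2, "ax": 0, "ay": 0, "az": 0, "claw": 0}, {"tx": 0, "ty": 0, "tz": 1, "ax": 0, "ay": 0, "az": 0, "claw": 0}, {"tx": 0, "ty": 0, "tz": 0, "ax": 0, "ay": 0, "az": 0, "claw": 0}, {"tx": 0, "ty": 0, "tz": 0, "ax": 0, "ay": 0, "az": 0, "claw": 0}]}}

```text
time_s: 2.6
tcp_pos: [0.5409, 0.1563, 0.1726]
ee_rot: [[-0.958, -0.287, -0.0], [-0.287, 0.958, -0.001], [0.001, -0.001, -1.0]]
wrist_force: [0.5, 0.3, 0.9]
gripper_width: 0.01
gripper_force: 0.0
```

```bash
python3 to.py .543 .1615 .155; python3 - <<'E'
from h import *
p,d=capture("side");q=p[150:230,270:350,::-1]
cv2.imwrite("pics/s1.png",cv2.resize(q,(600,600),interpolation=cv2.INTER_CUBIC))
E
```

```text
2.6 [0.54091488 0.15632545 0.17257875] shift cm [-0.35  0.44  1.76] F [0.5 0.3 0.9] 0.08323849289263488 0.0
[[-0.958, -0.2867, -0.0004], [-0.2867, 0.958, -0.0008], [0.0006, -0.0007, -1.0]]
```

View pics/s1.png

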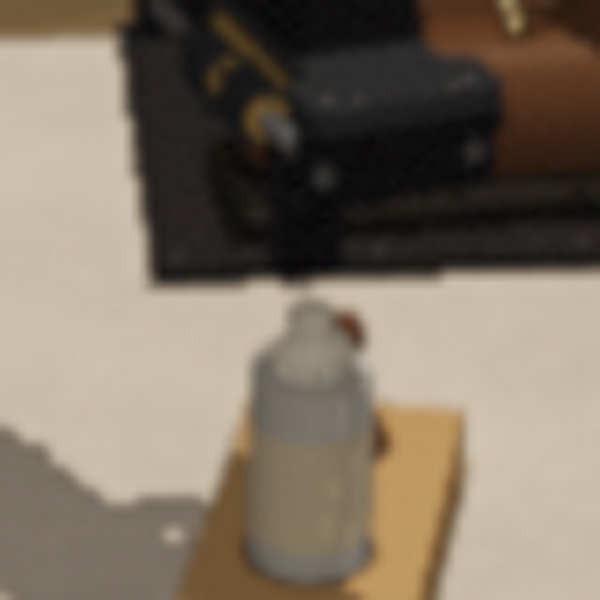

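The crop shows the shut fingertips just above the nozzle, at crop (305,275) against (312,300). They sit about 2 mm to the left, which matches the remaining shift.

{"fn": "drive_tool", "kwargs": {"rows": [{"tx": -0.35, "ty": 0.45, "tz": 0, "ax": 0, "ay": 0, "az": 0, "claw": 0}, {"tx": 0, "ty": 0, "tz": 0.7, "ax": 0, "ay": 0, "az": 0, "claw": 0}, {"tx": 0, "ty": 0, "tz": 0.7, "ax": 0, "ay": 0, "az": 0, "claw": 0}, {"tx": 0, "ty": 0, "tz": 0, "ax": 0, "ay": 0, "az": 0, "claw": 0}, {"tx": 0, "ty": 0, "tz": 0, "ax": 0, "ay": 0, "az": 0, "claw": 0}]}}

```text
time_s: 3.07
tcp_pos: [0.5425, 0.1617, 0.1579]
ee_rot: [[-0.958, -0.287, -0.001], [-0.287, 0.958, -0.001], [0.001, -0.0, -1.0]]
wrist_force: [0.4, -0.3, -0.1]
gripper_width: 0.003
gripper_force: 0.0
```

{"fn": "drive_tool", "kwargs": {"rows": [{"tx": 0, "ty": 0, "tz": 0.2, "ax": 0, "ay": 0, "az": 0, "claw": 0}, {"tx": 0, "ty": 0, "tz": 0.2, "ax": 0, "ay": 0, "az": 0, "claw": 0}, {"tx": 0, "ty": 0, "tz": 0, "ax": 0, "ay": 0, "az": 0, "claw": 0}]}}

```text
time_s: 3.32
tcp_pos: [0.5431, 0.162, 0.1549]
ee_rot: [[-0.958, -0.287, 0.001], [-0.287, 0.958, 0.0], [-0.001, -0.0, -1.0]]
wrist_force: [-1.2, 0.2, 3.7]
gripper_width: 0.007
gripper_force: 1.7
```

Contact at z≈0.155, as expected. Press on.

{"fn": "drive_tool", "kwargs": {"rows": [{"tx": 0, "ty": 0, "tz": 0.2, "ax": 0, "ay": 0, "az": 0, "claw": 0}, {"tx": 0, "ty": 0, "tz": 0.2, "ax": 0, "ay": 0, "az": 0, "claw": 0}, {"tx": 0, "ty": 0, "tz": 0, "ax": 0, "ay": 0, "az": 0, "claw": 0}]}}

```text
time_s: 3.57
tcp_pos: [0.5432, 0.162, 0.1517]
ee_rot: [[-0.958, -0.287, 0.001], [-0.287, 0.958, 0.0], [-0.001, -0.0, -1.0]]
wrist_force: [-2.4, -0.6, 7.6]
gripper_width: 0.006
gripper_force: 3.7
```

{"fn": "drive_tool", "kwargs": {"rows": [{"tx": 0, "ty": 0, "tz": 0.1, "ax": 0, "ay": 0, "az": 0, "claw": 0}, {"tx": 0, "ty": 0, "tz": 0, "ax": 0, "ay": 0, "az": 0, "claw": 0}, {"tx": 0, "ty": 0, "tz": 0, "ax": 0, "ay": 0, "az": 0, "claw": 0}]}}

```text
time_s: 3.82
tcp_pos: [0.5432, 0.1621, 0.1514]
ee_rot: [[-0.958, -0.287, 0.002], [-0.287, 0.958, 0.0], [-0.002, -0.0, -1.0]]
wrist_force: [-3.4, -0.4, 8.7]
gripper_width: 0.006
gripper_force: 4.7
```

{"fn": "drive_tool", "kwargs": {"rows": [{"tx": 0, "ty": 0, "tz": 0.15, "ax": 0, "ay": 0, "az": 0, "claw": 0}, {"tx": 0, "ty": 0, "tz": 0, "ax": 0, "ay": 0, "az": 0, "claw": 0}, {"tx": 0, "ty": 0, "tz": 0, "ax": 0, "ay": 0, "az": 0, "claw": 0}]}}

```text
time_s: 4.07
tcp_pos: [0.5433, 0.1621, 0.1513]
ee_rot: [[-0.958, -0.288, 0.002], [-0.288, 0.958, 0.0], [-0.002, -0.001, -1.0]]
wrist_force: [-5.5, -0.9, 15.2]
gripper_width: 0.002
gripper_force: 7.7
```

{"fn": "drive_tool", "kwargs": {"rows": [{"tx": 0, "ty": 0, "tz": 0.2, "ax": 0, "ay": 0, "az": 0, "claw": 0}, {"tx": 0, "ty": 0, "tz": 0, "ax": 0, "ay": 0, "az": 0, "claw": 0}, {"tx": 0, "ty": 0, "tz": 0, "ax": 0, "ay": 0, "az": 0, "claw": 0}]}}

```text
time_s: 4.32
tcp_pos: [0.5433, 0.162, 0.1512]
ee_rot: [[-0.957, -0.288, 0.003], [-0.288, 0.957, 0.0], [-0.003, -0.001, -1.0]]
wrist_force: [-10.3, -1.0, 23.4]
gripper_width: 0.006
gripper_force: 11.7
```

Hard stop reached: full press. Lift straight off, then travel to the cap.

{"fn": "drive_tool", "kwargs": {"rows": [{"tx": 0, "ty": 0, "tz": -0.5, "ax": 0, "ay": 0, "az": 0, "claw": 0}, {"tx": 0, "ty": 0, "tz": -1, "ax": 0, "ay": 0, "az": 0, "claw": 0}, {"tx": 0, "ty": 0, "tz": -1.5, "ax": 0, "ay": 0, "az": 0, "claw": 0}, {"tx": 0, "ty": 0, "tz": -1.5, "ax": 0, "ay": 0, "az": 0, "claw": 0}, {"tx": 1.6, "ty": -3.6, "tz": 0, "ax": 0, "ay": 0, "az": 0, "claw": 6.5}, {"tx": 1.6, "ty": -3.6, "tz": 0, "ax": 0, "ay": 0, "az": 0, "claw": 6.5}, {"tx": 1.6, "ty": -3.6, "tz": 0, "ax": 0, "ay": 0, "az": 0, "claw": 6.5}, {"tx": 1.6, "ty": -3.6, "tz": 0, "ax": 0, "ay": 0, "az": 0, "claw": 6.5}, {"tx": 1.6, "ty": -3.6, "tz": 0, "ax": 0, "ay": 0, "az": 0, "claw": 6.5}, {"tx": 1.6, "ty": -3.6, "tz": 0, "ax": 0, "ay": 0, "az": 0, "claw": 6.5}]}}

```text
time_s: 5.15
tcp_pos: [0.5121, -0.0741, 0.1909]
ee_rot: [[-0.958, -0.287, -0.0], [-0.287, 0.958, 0.0], [0.0, 0.0, -1.0]]
wrist_force: [0.6, 0.2, 0.7]
gripper_width: 0.372
gripper_force: 0.0
```

{"fn": "drive_tool", "kwargs": {"rows": [{"tx": 1.6, "ty": -3.6, "tz": 0, "ax": 0, "ay": 0, "az": 0, "claw": 6.5}, {"tx": 1.6, "ty": -3.6, "tz": 0, "ax": 0, "ay": 0, "az": 0, "claw": 6.5}, {"tx": 1.6, "ty": -3.6, "tz": 0, "ax": 0, "ay": 0, "az": 0, "claw": 6.5}, {"tx": 1.6, "ty": -3.6, "tz": 0, "ax": 0, "ay": 0, "az": 0, "claw": 6.5}, {"tx": 0, "ty": 0, "tz": 2, "ax": 0, "ay": 0, "az": 0, "claw": 6.5}, {"tx": 0, "ty": 0, "tz": 0, "ax": 0, "ay": 0, "az": 0, "claw": 6.5}]}}

```text
time_s: 5.65
tcp_pos: [0.49, -0.2301, 0.1676]
ee_rot: [[-0.96, -0.281, -0.006], [-0.281, 0.96, 0.003], [0.005, 0.004, -1.0]]
wrist_force: [-0.6, -0.2, -0.8]
gripper_width: 0.732
gripper_force: 0.0
```

```bash
python3 to.py .486 -.279 .10
```

```text
5.65 [ 0.48999514 -0.23006412  0.16756126] shift cm [ 1.72 -4.61  6.75] F [-0.6 -0.2 -0.8] 6.368461521723935 0.0
[[-0.9596, -0.2814, -0.0063], [-0.2814, 0.9596, 0.0027], [0.0053, 0.0044, -1.0]]
```

{"fn": "drive_tool", "kwargs": {"rows": [{"tx": 0.9, "ty": -2.3, "tz": 2, "ax": 0, "ay": 0, "az": 0, "claw": 6.5}, {"tx": 0.8, "ty": -2.3, "tz": 2, "ax": 0, "ay": 0, "az": 0, "claw": 6.5}, {"tx": 0, "ty": 0, "tz": 2.5, "ax": 0, "ay": 0, "az": 0, "claw": 6.5}, {"tx": 0, "ty": 0, "tz": 0, "ax": 0, "ay": 0, "az": 0, "claw": 6.5}, {"tx": 0, "ty": 0, "tz": 0, "ax": 0, "ay": 0, "az": 0, "claw": 6.5}]}}

```text
time_s: 6.07
tcp_pos: [0.4891, -0.2769, 0.1053]
ee_rot: [[-0.958, -0.288, -0.004], [-0.288, 0.958, 0.001], [0.003, 0.002, -1.0]]
wrist_force: [0.3, -0.5, 0.2]
gripper_width: 0.743
gripper_force: 0.0
```

```bash
python3 to.py .486 -.279 .019; python3 - <<'E'
from h import *
p,d=capture("side");q=p[260:360,255:355,::-1]
p2,d2=capture("top");
np.savez("top1.npz",p=p2,d=d2)
q2=p2[220:300,340:420,::-1]
cv2.imwrite("pics/s2.png",np.hstack([cv2.resize(q,(400,400),interpolation=cv2.INTER_CUBIC),cv2.resize(q2,(400,400),interpolation=cv2.INTER_CUBIC)]))
E
```

```text
6.0667 [ 0.48908352 -0.27687191  0.10527341] shift cm [ 0.33 -0.13  8.63] F [ 0.3 -0.5  0.2] 6.462083330934 0.0
[[-0.9577, -0.2877, -0.0037], [-0.2877, 0.9577, 0.0008], [0.0033, 0.0018, -1.0]]
```

View pics/s2.png

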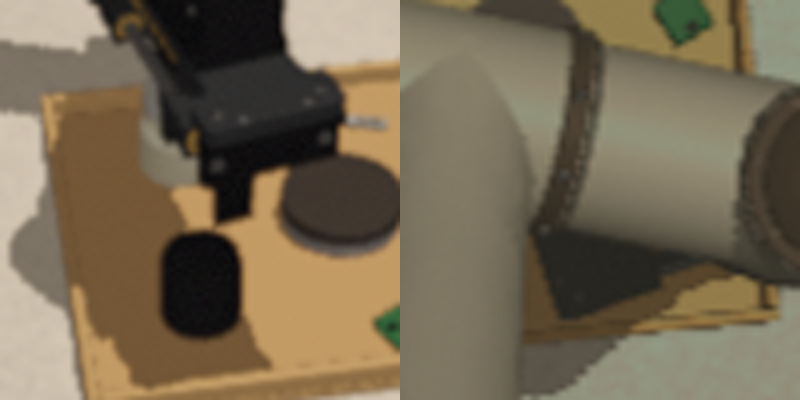

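Left half (side): the near fingertip is at crop (233,218) above the cap at (201,285). It straddles the cap as predicted, and the jar and tin are clear. Right half (top): the arm hides the cap.

{"fn": "drive_tool", "kwargs": {"rows": [{"tx": 0.3, "ty": -0.15, "tz": 0, "ax": 0, "ay": 0, "az": 0, "claw": 6.5}, {"tx": 0, "ty": 0, "tz": 0, "ax": 0, "ay": 0, "az": 0, "claw": 6.5}, {"tx": 0, "ty": 0, "tz": 2, "ax": 0, "ay": 0, "az": 0, "claw": 6.5}, {"tx": 0, "ty": 0, "tz": 2, "ax": 0, "ay": 0, "az": 0, "claw": 6.5}, {"tx": 0, "ty": 0, "tz": 2, "ax": 0, "ay": 0, "az": 0, "claw": 6.5}, {"tx": 0, "ty": 0, "tz": 1.5, "ax": 0, "ay": 0, "az": 0, "claw": 6.5}, {"tx": 0, "ty": 0, "tz": 0, "ax": 0, "ay": 0, "az": 0, "claw": 6.5}, {"tx": 0, "ty": 0, "tz": 0, "ax": 0, "ay": 0, "az": 0, "claw": 6.5}]}}

```text
time_s: 6.83
tcp_pos: [0.4874, -0.28, 0.0314]
ee_rot: [[-0.958, -0.287, -0.0], [-0.287, 0.958, -0.0], [0.0, -0.0, -1.0]]
wrist_force: [-0.4, -0.9, 0.9]
gripper_width: 0.747
gripper_force: 0.0
```

```bash
python3 to.py .486 -.279 .018
```

```text
6.8333 [ 0.4874057  -0.27995239  0.03142151] shift cm [0.11 0.13 1.34] F [-0.4 -0.9  0.9] 6.495351846354231 0.0
[[-0.9578, -0.2874, -0.0004], [-0.2874, 0.9578, -0.0002], [0.0004, -0.0001, -1.0]]
```

{"fn": "drive_tool", "kwargs": {"rows": [{"tx": 0.1, "ty": 0.1, "tz": 0.7, "ax": 0, "ay": 0, "az": 0, "claw": 6.5}, {"tx": 0, "ty": 0, "tz": 0.6, "ax": 0, "ay": 0, "az": 0, "claw": 6.5}, {"tx": 0, "ty": 0, "tz": 0, "ax": 0, "ay": 0, "az": 0, "claw": 5.6}, {"tx": 0, "ty": 0, "tz": 0, "ax": 0, "ay": 0, "az": 0, "claw": 5.2}, {"tx": 0, "ty": 0, "tz": 0, "ax": 0, "ay": 0, "az": 0, "claw": 4.9}, {"tx": 0, "ty": 0, "tz": 0, "ax": 0, "ay": 0, "az": 0, "claw": 4.5}, {"tx": 0, "ty": 0, "tz": 0, "ax": 0, "ay": 0, "az": 0, "claw": 4.0}, {"tx": 0, "ty": 0, "tz": 0, "ax": 0, "ay": 0, "az": 0, "claw": 3}, {"tx": 0, "ty": 0, "tz": 0, "ax": 0, "ay": 0, "az": 0, "claw": 3}, {"tx": 0, "ty": 0, "tz": 0, "ax": 0, "ay": 0, "az": 0, "claw": 3}]}}

```text
time_s: 7.67
tcp_pos: [0.4863, -0.2794, 0.0184]
ee_rot: [[-0.958, -0.287, 0.001], [-0.287, 0.958, -0.0], [-0.0, -0.0, -1.0]]
wrist_force: [-1.1, 0.4, 2.4]
gripper_width: 0.555
gripper_force: 30.0
```

Gripped at 48.3 mm width, matching the cap. Lift.

{"fn": "drive_tool", "kwargs": {"rows": [{"tx": 0, "ty": 0, "tz": -1, "ax": 0, "ay": 0, "az": 0, "claw": 3}, {"tx": 0, "ty": 0, "tz": -2, "ax": 0, "ay": 0, "az": 0, "claw": 3}, {"tx": 0, "ty": 0, "tz": -3, "ax": 0, "ay": 0, "az": 0, "claw": 3}, {"tx": 0, "ty": 0, "tz": -3, "ax": 0, "ay": 0, "az": 0, "claw": 3}, {"tx": 0, "ty": 0, "tz": -3, "ax": 0, "ay": 0, "az": 0, "claw": 3}, {"tx": 0, "ty": 0, "tz": -3, "ax": 0, "ay": 0, "az": 0, "claw": 3}, {"tx": 0, "ty": 0, "tz": -3, "ax": 0, "ay": 0, "az": 0, "claw": 3}, {"tx": 0, "ty": 0, "tz": -2, "ax": 0, "ay": 0, "az": 0, "claw": 3}, {"tx": -1.2, "ty": 2.7, "tz": 0, "ax": 0, "ay": 0, "az": 0, "claw": 3}, {"tx": -1.2, "ty": 2.7, "tz": 0, "ax": 0, "ay": 0, "az": 0, "claw": 3}]}}

```text
time_s: 8.5
tcp_pos: [0.4939, -0.2211, 0.2203]
ee_rot: [[-0.959, -0.284, 0.004], [-0.284, 0.959, -0.001], [-0.004, -0.002, -1.0]]
wrist_force: [1.1, 1.1, -0.8]
gripper_width: 0.551
gripper_force: 30.0
```

{"fn": "drive_tool", "kwargs": {"rows": [{"tx": -1.2, "ty": 2.7, "tz": 0, "ax": 0, "ay": 0, "az": 0, "claw": 3}, {"tx": -1.2, "ty": 2.7, "tz": 0, "ax": 0, "ay": 0, "az": 0, "claw": 3}, {"tx": -1.2, "ty": 2.7, "tz": 0, "ax": 0, "ay": 0, "az": 0, "claw": 3}, {"tx": -1.2, "ty": 2.7, "tz": 0, "ax": 0, "ay": 0, "az": 0, "claw": 3}, {"tx": -1.2, "ty": 2.7, "tz": 0, "ax": 0, "ay": 0, "az": 0, "claw": 3}, {"tx": -1.2, "ty": 2.7, "tz": 0, "ax": 0, "ay": 0, "az": 0, "claw": 3}, {"tx": -1.2, "ty": 2.7, "tz": 0, "ax": 0, "ay": 0, "az": 0, "claw": 3}, {"tx": -1.2, "ty": 2.7, "tz": 0, "ax": 0, "ay": 0, "az": 0, "claw": 3}, {"tx": -1.2, "ty": 2.7, "tz": 0, "ax": 0, "ay": 0, "az": 0, "claw": 3}, {"tx": -1.2, "ty": 2.7, "tz": 0, "ax": 0, "ay": 0, "az": 0, "claw": 3}]}}

```text
time_s: 9.33
tcp_pos: [0.5307, 0.0737, 0.2186]
ee_rot: [[-0.958, -0.287, 0.0], [-0.287, 0.958, 0.0], [-0.0, 0.0, -1.0]]
wrist_force: [0.5, -0.8, 0.6]
gripper_width: 0.547
gripper_force: 30.0
```

{"fn": "drive_tool", "kwargs": {"rows": [{"tx": -1.2, "ty": 2.7, "tz": 0, "ax": 0, "ay": 0, "az": 0, "claw": 3}, {"tx": -1.2, "ty": 2.7, "tz": 0, "ax": 0, "ay": 0, "az": 0, "claw": 3}, {"tx": 0, "ty": 0, "tz": 0, "ax": 0, "ay": 0, "az": 0, "claw": 3}, {"tx": 0, "ty": 0, "tz": 0, "ax": 0, "ay": 0, "az": 0, "claw": 3}]}}

```text
time_s: 9.67
tcp_pos: [0.5383, 0.1321, 0.2181]
ee_rot: [[-0.957, -0.289, -0.001], [-0.289, 0.957, -0.0], [0.001, -0.0, -1.0]]
wrist_force: [0.9, -0.2, -0.1]
gripper_width: 0.547
gripper_force: 30.0
```

```bash
python3 to.py .543 .1615 .18; python3 - <<'E'
from h import *
p,d=capture("side");cv2.imwrite("pics/s3.png",cv2.resize(p[140:240,260:360,::-1],(600,600),interpolation=cv2.INTER_CUBIC))
E
```

```text
9.6667 [0.53831359 0.1320586  0.21811499] shift cm [-1.3   2.68  3.81] F [ 0.9 -0.2 -0.1] 4.760212345987579 29.99998562328983
[[-0.9573, -0.289, -0.0005], [-0.289, 0.9573, -0.0002], [0.0005, -0.0, -1.0]]
```

View pics/s3.png

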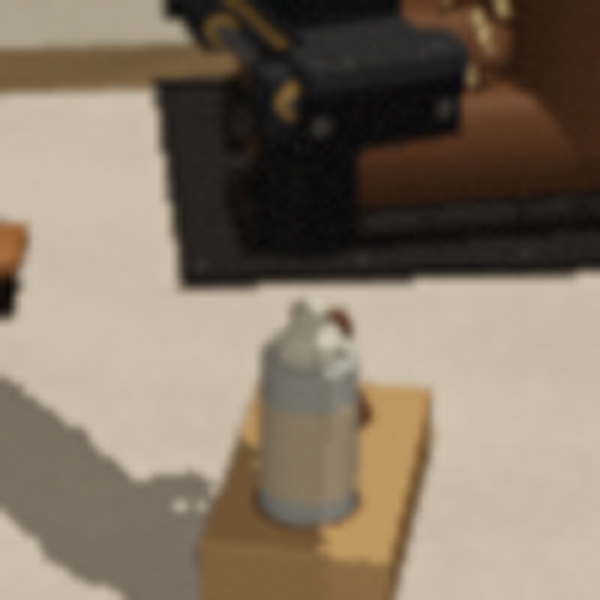

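The cap hangs level in the fingers at crop (305,200), and the can's nozzle at (303,305) is up again. Now centre it over the can.

{"fn": "drive_tool", "kwargs": {"rows": [{"tx": -0.7, "ty": 1.4, "tz": 0, "ax": 0, "ay": 0, "az": 0, "claw": 3}, {"tx": -0.6, "ty": 1.3, "tz": 0, "ax": 0, "ay": 0, "az": 0, "claw": 3}, {"tx": 0, "ty": 0, "tz": 1.5, "ax": 0, "ay": 0, "az": 0, "claw": 3}, {"tx": 0, "ty": 0, "tz": 1.5, "ax": 0, "ay": 0, "az": 0, "claw": 3}, {"tx": 0, "ty": 0, "tz": 0, "ax": 0, "ay": 0, "az": 0, "claw": 3}, {"tx": 0, "ty": 0, "tz": 0, "ax": 0, "ay": 0, "az": 0, "claw": 3}]}}

```text
time_s: 10.22
tcp_pos: [0.5431, 0.1603, 0.1877]
ee_rot: [[-0.958, -0.286, -0.001], [-0.286, 0.958, -0.001], [0.002, -0.001, -1.0]]
wrist_force: [-0.3, -0.2, 0.5]
gripper_width: 0.549
gripper_force: 30.0
```

```bash
python3 to.py .543 .1615 .158; python3 - <<'E'
from h import *
p,d=capture("side");p2,_=capture("top");f=lambda q:cv2.resize(q[:,:,::-1],(400,400),interpolation=cv2.INTER_CUBIC)
cv2.imwrite("pics/s4.png",np.hstack([f(p[160:240,270:350]),f(p2[200:280,190:270])]))
E
```

```text
10.2167 [0.54314902 0.16031449 0.18766956] shift cm [-0.02  0.12  2.97] F [-0.3 -0.2  0.5] 4.772295280144365 29.999964261442074
[[-0.9581, -0.2865, -0.0013], [-0.2865, 0.9581, -0.0011], [0.0016, -0.0007, -1.0]]
```

View pics/s4.png

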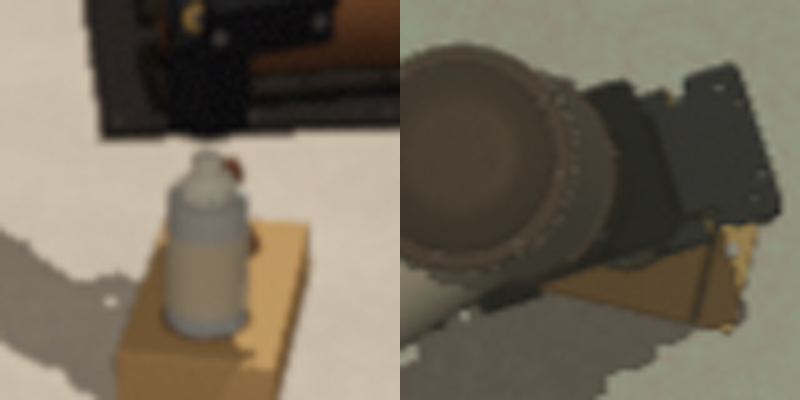

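The cap is at crop (207,100) directly above the can's nozzle at (207,160), so it is well centred in x.

{"fn": "drive_tool", "kwargs": {"rows": [{"tx": 0, "ty": 0.1, "tz": 1, "ax": 0, "ay": 0, "az": 0, "claw": 3}, {"tx": 0, "ty": 0, "tz": 1, "ax": 0, "ay": 0, "az": 0, "claw": 3}, {"tx": 0, "ty": 0, "tz": 0.8, "ax": 0, "ay": 0, "az": 0, "claw": 3}, {"tx": 0, "ty": 0, "tz": 0, "ax": 0, "ay": 0, "az": 0, "claw": 3}, {"tx": 0, "ty": 0, "tz": 0, "ax": 0, "ay": 0, "az": 0, "claw": 3}]}}

```text
time_s: 10.73
tcp_pos: [0.5426, 0.1612, 0.1591]
ee_rot: [[-0.958, -0.287, -0.002], [-0.287, 0.958, -0.001], [0.002, -0.001, -1.0]]
wrist_force: [0.8, 0.3, -0.0]
gripper_width: 0.55
gripper_force: 30.0
```

{"fn": "drive_tool", "kwargs": {"rows": [{"tx": 0, "ty": 0, "tz": 0.4, "ax": 0, "ay": 0, "az": 0, "claw": 3}, {"tx": 0, "ty": 0, "tz": 0.3, "ax": 0, "ay": 0, "az": 0, "claw": 3}, {"tx": 0, "ty": 0, "tz": 0, "ax": 0, "ay": 0, "az": 0, "claw": 3}]}}

```text
time_s: 10.98
tcp_pos: [0.5427, 0.1614, 0.1525]
ee_rot: [[-0.958, -0.287, -0.001], [-0.287, 0.958, -0.0], [0.001, -0.0, -1.0]]
wrist_force: [-0.7, -0.2, -0.2]
gripper_width: 0.55
gripper_force: 30.0
```

```bash
python3 to.py .543 .1615 .1394
```

```text
10.9833 [0.54271728 0.16135068 0.15246556] shift cm [-0.03  0.01  1.31] F [-0.7 -0.2 -0.2] 4.78317665870637 29.999932680875645
[[-0.9581, -0.2865, -0.0009], [-0.2865, 0.9581, -0.0003], [0.001, -0.0, -1.0]]
```

Past the cone's top (13 mm above the shoulder) with no contact force. Keep going down in small steps.

{"fn": "drive_tool", "kwargs": {"rows": [{"tx": 0, "ty": 0, "tz": 0.3, "ax": 0, "ay": 0, "az": 0, "claw": 3}, {"tx": 0, "ty": 0, "tz": 0.3, "ax": 0, "ay": 0, "az": 0, "claw": 3}, {"tx": 0, "ty": 0, "tz": 0, "ax": 0, "ay": 0, "az": 0, "claw": 3}]}}

```text
time_s: 11.23
tcp_pos: [0.5443, 0.1623, 0.1482]
ee_rot: [[-0.958, -0.287, 0.003], [-0.287, 0.958, 0.002], [-0.004, 0.001, -1.0]]
wrist_force: [-0.2, 0.4, 2.6]
gripper_width: 0.552
gripper_force: 30.0
```

{"fn": "drive_tool", "kwargs": {"rows": [{"tx": 0, "ty": 0, "tz": 0.2, "ax": 0, "ay": 0, "az": 0, "claw": 3}, {"tx": 0, "ty": 0, "tz": 0, "ax": 0, "ay": 0, "az": 0, "claw": 3}]}}

```text
time_s: 11.4
tcp_pos: [0.545, 0.1628, 0.1478]
ee_rot: [[-0.958, -0.288, 0.006], [-0.288, 0.958, 0.003], [-0.006, 0.001, -1.0]]
wrist_force: [-1.5, 1.1, 9.3]
gripper_width: 0.549
gripper_force: 30.0
```

{"fn": "drive_tool", "kwargs": {"rows": [{"tx": 0, "ty": 0, "tz": 0.2, "ax": 0, "ay": 0, "az": 0, "claw": 3}, {"tx": 0, "ty": 0, "tz": 0, "ax": 0, "ay": 0, "az": 0, "claw": 3}]}}

```text
time_s: 11.57
tcp_pos: [0.5454, 0.1636, 0.147]
ee_rot: [[-0.958, -0.288, 0.008], [-0.288, 0.958, 0.004], [-0.008, 0.002, -1.0]]
wrist_force: [-3.9, 4.6, 14.0]
gripper_width: 0.55
gripper_force: 30.0
```

{"fn": "drive_tool", "kwargs": {"rows": [{"tx": 0.1, "ty": 0.1, "tz": 0, "ax": 0, "ay": 0, "az": 0, "claw": 3}, {"tx": 0, "ty": 0, "tz": 0, "ax": 0, "ay": 0, "az": 0, "claw": 3}]}}

```text
time_s: 11.73
tcp_pos: [0.544, 0.1642, 0.1465]
ee_rot: [[-0.958, -0.288, 0.007], [-0.288, 0.958, 0.004], [-0.008, 0.002, -1.0]]
wrist_force: [-1.7, 4.2, 10.6]
gripper_width: 0.55
gripper_force: 30.0
```

{"fn": "drive_tool", "kwargs": {"rows": [{"tx": 0, "ty": 0, "tz": 0.2, "ax": 0, "ay": 0, "az": 0, "claw": 3}, {"tx": 0, "ty": 0, "tz": 0, "ax": 0, "ay": 0, "az": 0, "claw": 3}]}}

```text
time_s: 11.9
tcp_pos: [0.5437, 0.1643, 0.1436]
ee_rot: [[-0.958, -0.288, 0.006], [-0.288, 0.958, 0.005], [-0.007, 0.003, -1.0]]
wrist_force: [-0.1, 4.6, 2.2]
gripper_width: 0.549
gripper_force: 30.0
```

Force fell from 14 to 2 N: it is through the click. Push on to the shoulder.

{"fn": "drive_tool", "kwargs": {"rows": [{"tx": 0, "ty": 0, "tz": 0.2, "ax": 0, "ay": 0, "az": 0, "claw": 3}, {"tx": 0, "ty": 0, "tz": 0, "ax": 0, "ay": 0, "az": 0, "claw": 3}]}}

```text
time_s: 12.07
tcp_pos: [0.543, 0.1636, 0.1394]
ee_rot: [[-0.958, -0.287, 0.003], [-0.287, 0.958, 0.003], [-0.004, 0.001, -1.0]]
wrist_force: [1.3, 5.6, 1.7]
gripper_width: 0.553
gripper_force: 30.0
```

{"fn": "drive_tool", "kwargs": {"rows": [{"tx": 0, "ty": 0, "tz": 0.2, "ax": 0, "ay": 0, "az": 0, "claw": 3}, {"tx": 0, "ty": 0, "tz": 0, "ax": 0, "ay": 0, "az": 0, "claw": 3}]}}

```text
time_s: 12.23
tcp_pos: [0.543, 0.1636, 0.1393]
ee_rot: [[-0.958, -0.288, 0.004], [-0.288, 0.958, 0.002], [-0.004, 0.001, -1.0]]
wrist_force: [-2.4, 4.9, 10.4]
gripper_width: 0.549
gripper_force: 30.0
```

{"fn": "drive_tool", "kwargs": {"rows": [{"tx": 0, "ty": 0, "tz": 0.1, "ax": 0, "ay": 0, "az": 0, "claw": 3}, {"tx": 0, "ty": 0, "tz": 0, "ax": 0, "ay": 0, "az": 0, "claw": 3}]}}

```text
time_s: 12.4
tcp_pos: [0.543, 0.1636, 0.1393]
ee_rot: [[-0.958, -0.288, 0.004], [-0.288, 0.958, 0.002], [-0.005, 0.001, -1.0]]
wrist_force: [-5.1, 6.3, 15.5]
gripper_width: 0.55
gripper_force: 30.0
```

Seated at TCP z = 0.1393 against 0.1394 predicted. Raise the press a little and confirm it holds.

{"fn": "drive_tool", "kwargs": {"rows": [{"tx": 0, "ty": 0, "tz": 0.1, "ax": 0, "ay": 0, "az": 0, "claw": 3}, {"tx": 0, "ty": 0, "tz": 0.05, "ax": 0, "ay": 0, "az": 0, "claw": 3}, {"tx": 0, "ty": 0, "tz": 0, "ax": 0, "ay": 0, "az": 0, "claw": 3}, {"tx": 0, "ty": 0, "tz": 0, "ax": 0, "ay": 0, "az": 0, "claw": 3}]}}

```text
time_s: 12.73
tcp_pos: [0.5431, 0.1636, 0.1392]
ee_rot: [[-0.957, -0.289, 0.005], [-0.289, 0.957, 0.002], [-0.006, 0.001, -1.0]]
wrist_force: [-8.7, 4.4, 20.5]
gripper_width: 0.554
gripper_force: 30.0
```

{"fn": "drive_tool", "kwargs": {"rows": [{"tx": 0, "ty": 0, "tz": 0, "ax": 0, "ay": 0, "az": 0, "claw": 3}, {"tx": 0, "ty": 0, "tz": 0, "ax": 0, "ay": 0, "az": 0, "claw": 3}, {"tx": 0, "ty": 0, "tz": 0, "ax": 0, "ay": 0, "az": 0, "claw": 3}, {"tx": 0, "ty": 0, "tz": 0, "ax": 0, "ay": 0, "az": 0, "claw": 3}, {"tx": 0, "ty": 0, "tz": 0, "ax": 0, "ay": 0, "az": 0, "claw": 3}, {"tx": 0, "ty": 0, "tz": 0, "ax": 0, "ay": 0, "az": 0, "claw": 3}]}}

```text
time_s: 13.23
tcp_pos: [0.5431, 0.1636, 0.1392]
ee_rot: [[-0.957, -0.289, 0.005], [-0.288, 0.957, 0.002], [-0.006, 0.001, -1.0]]
wrist_force: [-7.6, 4.8, 21.9]
gripper_width: 0.549
gripper_force: 30.0
```

```bash
python3 - <<'E'
from h import *
p,d=capture("side");cv2.imwrite("pics/s5.png",cv2.resize(p[150:350,250:400,::-1],(450,600),interpolation=cv2.INTER_CUBIC))
E
```

```text
(no output)
```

View pics/s5.png

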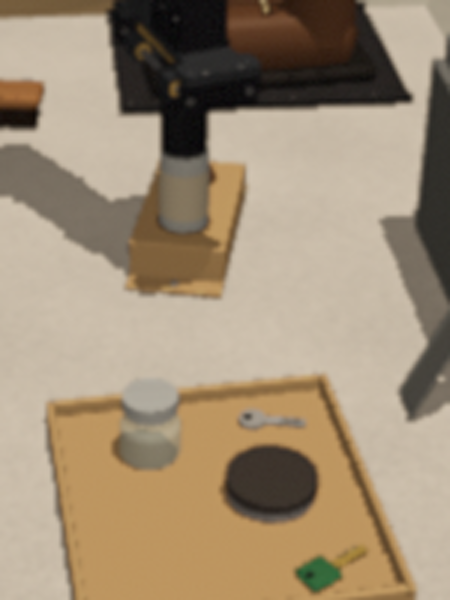

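The cap sits flush on the can's shoulder at crop (185,150). The jar, tin, keys and shoehorn are unmoved, and the press holds steady at about 22 N.

```bash
python3 -c "
from station import *
print(finish_job())"
```

```text
the job is handed in; nothing more can be done
None
```

The job is handed in at about 13 s: I pressed the nozzle to its hard stop and saw it spring back, then snapped the cap down onto the shoulder, with the hand still pressing it at about 22 N and nothing else seen to move.

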